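# Steady the rocking dish rack with a wedge

### The job

The dish rack rocks because the foot under its blue pad has lost its rubber boot. Push the orange wedge, thin end first and without picking it up, under that foot until the rack stands level and the wedge sits tight, then press down on the blue pad for about a second to check that it no longer rocks. Leave the wedge in place, keep your hand clear at the end, and leave everything else on the counter where it is.

Things in the scene. Friction and masses are not known exactly. Their poses are not given: they have to be found in the camera images.
- dish_rack: Steel wire dish rack on 4 feet; cannot slide. Origin: on the counter right below the short foot (corner nearest the robot, on its left); stays put while it rocks. It extends 260 mm along its own +x (away from the robot) and 340 mm along its -y; 45 mm beyond that a gas-spring lever unit, 225 mm high. Rails at 62 mm height; plates 230 mm high, 130 mm or more from the short foot. Other feet: black boots.
- rack_rock (a joint): Rocking about the line on the counter through the two booted feet next to the short foot. 0 = level (opposite foot down on the counter, a hard stop); 0.058 rad = tipped, short foot on the counter, where its own weight takes it (about 3.5 N at the short foot). The short foot drops 207 mm per rad.
- short_foot (a point): Centre of the underside of the short foot: a bare steel leg 16 mm thick with a round glide 32 mm across, its edge bevelled up by 4 mm. It is 12 mm above the counter when the rack is level, about 0 when tipped.
- check_pad (a point): Centre of the top of the round blue pad (40 mm across) on top of the leg, right above the short foot; 80 mm above the counter when the rack is level. Its z axis is up when level.
- wedge: Loose orange wedge, 0.12 kg, 120 mm long (its x), 50 mm wide, thin end at its +x. Top slopes from 2 mm there to 26 mm at the upright flat back. Origin: centre of underside. The rack is level with the foot's centre about 46 mm behind the thin end (back face then 74 mm from it); there the wedge jams and the push needed rises fast. Sliding it under takes about 3 to 15 N; friction holds it.
- wedge_tip (a point): Middle of the wedge's thin edge, on the counter, 60 mm ahead of the wedge's origin.
- wedge_back (a point): Middle of the wedge's upright back face (50 mm wide, 26 mm high), 13 mm above the counter, 60 mm behind the wedge's origin: the face to push on.
- pie_dish: Bystander, to be left alone: round glass pie dish, 224 mm across the rim, 38 mm high. Origin: centre of its underside.
- fork_1: Bystander, to be left alone: steel table fork lying flat, 202 mm long, 24 mm wide, 4 mm thick, tines along its +x (origin to tine tips 107 mm, to handle end 95 mm). Origin: on its underside.
- fork_2: Bystander, to be left alone: second steel fork, same as fork_1. Origin: on its underside.
- reamer: Bystander, to be left alone: yellow plastic citrus reamer in its saucer, 112 mm across, 63 mm high. Origin: centre of its underside.
- sugar_bowl: Bystander, to be left alone: black ceramic sugar bowl with its lid on, 96 mm across, 106 mm high. Origin: centre of its underside.
- mug: Bystander, to be left alone: blue mug, 80 mm across, 90 mm high. Origin: centre of its underside.
Things that resemble listed ones, but are neither listed nor needed, are in the scene too. Several things have the shape of the wedge; the one meant has the colours described above.

How it is judged:
On the way, in this order (a step that is already met when the one before it is completed fails the run):
1. the wedge is under the short foot, carries it, and the rack stands level (value of joint rack_rock below 0.008 rad and contact force between wedge and dish_rack above 0.8 N), for 0.2 s.
2. the blue pad is pressed down with at least 4 N and the rack stays level (all of step 1 and contact force between the fingers and dish_rack above 4 N and horizontal distance between the grasp point and check_pad below 0.045 m and height (world z) of the grasp point above 0.085 m), for 0.3 s.
At the end, for the whole second after the job is handed in: The rack is level (rocking joint under 0.008 rad) with its short foot standing on the wedge (wedge carries at least 0.8 N), the wedge flat on the counter and at rest, its middle within 60 mm of the foot (all of step 1 and linear speed of wedge below 0.01 m/s and height (world z) of wedge below 0.006 m and horizontal distance between wedge and short_foot below 0.06 m); the robot touches nothing.
It fails at once if the wedge is lifted off the counter (its underside centre more than 12 mm up) or tipped by more than 25 degrees (height (world z) of wedge above 0.012 m or angle between wedge's own z axis and vertical above 0.44 rad).
It fails at once if a bystander (pie dish, fork, reamer, sugar bowl or mug) is moved more than 20 mm (distance of any of pie_dish, fork_1, fork_2, reamer, sugar_bowl, mug from where it was at the start of the episode above 0.02 m).
It also fails if it takes over 72 s, if anything falls off the work surface, if the arm or the gripper's body presses on something with over 40 N, if the wrist force passes 120 N, or if a joint passes its speed limit or range.

### The arm

A 6-joint arm with a two-finger parallel gripper is mounted at the origin on the work surface. World frame = base frame: x ahead of the robot, y to its left, z up, the work surface at z = 0. Lengths are in m, angles in rad, forces in N, time in s.
With the tool pointing down it reaches from about 0.4 to 0.825 m from the base axis. Payload 7 kg.
Tool frame: the origin (TCP) lies midway between the tips of the shut fingers; the grasp point (between the pads) lies 19 mm behind it; z points along the fingers, x is the direction in which the jaws open and shut, and the axes are right-handed (so a half turn about z gives the same grasp; the last joint's range is limited). The gripper opens to 88 mm and grips with 3 to 60 N. Pads are 19 mm wide; open, the fingers measure 130 mm over their backs; the gripper's body (78 mm by 193 mm) begins 47 mm behind the grasp point.
Start: joints at [-0.84, 0.359, 0.012, 0, -1.224, -0.288], TCP at [0.289, -0.61, 0.227] pointing down, gripper open.
Joint ranges: [-3.07, 3.07], [-1.43, 2.12], [-1.02, 1.25], [-3.03, 1.67], [-3.05, -0], [-3.03, 3.03]. Speed limits (rad/s): [2.39, 2.39, 3.01, 3.14, 3.14, 3.14].

### API

Orientations are given as [roll, pitch, yaw] about the fixed x, y, z axes, in that order (R = Rz(yaw) Ry(pitch) Rx(roll)).
In Python, from station import status, eyes, workorder gives the robot as it stands.
- The arm moves only by the shell command python3 -m jog 'ROWS' [OPENING] [FORCE]. ROWS is JSON, a list of rows, each a list of 6 numbers: the shift along the world's x, y, z in mm, then the turn, a rotation vector about the world's x, y, z in rad. A call has 1 to 12 rows; each row shifts and turns the pose as measured when the row begins; what a row does not reach is not made up. A row lasts 1/10 s, in which the tool goes at most 50 mm and 8.59 degrees, less where a joint would pass 70% of its speed; a pose out of reach is approached as far as the arm can. A call with a gripper value outside its range is refused whole. OPENING is the opening, from 0 (shut) to 1 (fully open), set as the call begins (- or left out, the last holds). The fingers move at their own pace and stop on an object; FORCE is the grip in N (left out, the last holds). Time passes only in rows, so rows that do not move let the fingers close. It gives the time, the measured TCP pose, the force and the opening at its end, in the units of the state.
- status.get_state(): the state, without advancing time (a new reading comes with each control period).
- eyes.grab_frame(name): name is "scene" or "top" or "wrist"; returns the picture (384x512x3 uint8, blue, green, red); there is no depth.
- eyes.calibration(name): a dict with "camera_matrix" (3x3 intrinsics, pixels), "cam_to_world" (4x4, takes a point from camera to world coordinates); the wrist camera has in their place "hand_eye" (4x4, takes a point from camera to tool coordinates, whose origin is the TCP and whose axes are the tool frame's). Camera axes: x right, y up, looking along -z (the intrinsics and any distortion apply to the point x, -y, -z); pixel columns grow to the right and rows downward; lengths in m; the calibration is good to about 2 mm. A picture is of the moment at which its call begins: read the wrist's pose just before it. calibration takes no time and is no camera call.
- workorder.job_done(): hands the job in, once; it reports no verdict.
The state is a dict: "t": time; "q": joint angles; "qd": joint speeds; "joint_efforts": joint torques, N m; "eef_pos": TCP position; "ee_rot": TCP orientation; "force": force on the tool from outside, world axes, zero at the start; "moment": the same for the moment, N m; "width": finger opening in m.
Only numpy, scipy, OpenCV 4.12 (cv2) and the standard library are available. Lean on these libraries where they do the work, as an engineer would, in place of code of your own. Each camera call takes 0.05 s, during which the arm holds its last target. There are 200 camera calls.

## Working session

There is one attempt and no reset: what is moved stays moved. The work goes in short steps, Python scripts to look and compute and a shell command to move; the robot and the scene stay as the last step left them, time stands still between calls to the robot, and variables do not carry over. Pictures are saved under pics/ and viewed, about 8 in all and at most 12, crops included, and the job is handed in when it is done.

```bash
mkdir -p pics; ls
python3 - <<'E'
from station import status, eyes
import cv2, numpy as np
s=status.get_state(); print({k:np.round(v,3).tolist() for k,v in s.items()})
for n in("top","scene"):
    cv2.imwrite(f"pics/{n}0.png",eyes.grab_frame(n)); c=eyes.calibration(n); print(n,{k:np.round(v,4).tolist() if not isinstance(v,str) else v for k,v in c.items()})
E
```

```text
pics
{'t': 0.0, 'q': [-0.84, 0.359, 0.011, -0.0, -1.224, -0.288], 'qd': [-0.001, 0.002, 0.001, 0.0, -0.001, -0.001], 'joint_efforts': [0.001, -58.272, 29.307, 6.998, 0.007, -0.0], 'eef_pos': [0.289, -0.609, 0.226], 'ee_rot': [-3.141, -0.002, 2.013], 'force': [0.078, 0.634, 1.008], 'moment': [0.038, 0.016, -0.02], 'width': 0.087}
top {'camera_matrix': [[359.2547, 0.0, 248.0546], [0.0, 359.2547, 197.5204], [0.0, 0.0, 1.0]], 'cam_to_world': [[0.0143, 0.996, -0.0883, 0.4248], [-0.9999, 0.0138, -0.0059, -0.041], [-0.0046, 0.0883, 0.9961, 1.111], [0.0, 0.0, 0.0, 1.0]]}
scene {'camera_matrix': [[416.284, 0.0, 257.1434], [0.0, 416.284, 188.3246], [0.0, 0.0, 1.0]], 'cam_to_world': [[-0.3376, -0.5225, 0.7829, 1.7463], [0.9411, -0.2024, 0.2708, 0.391], [0.017, 0.8283, 0.5601, 0.9543], [0.0, 0.0, 0.0, 1.0]]}
```

View pics/top0.png

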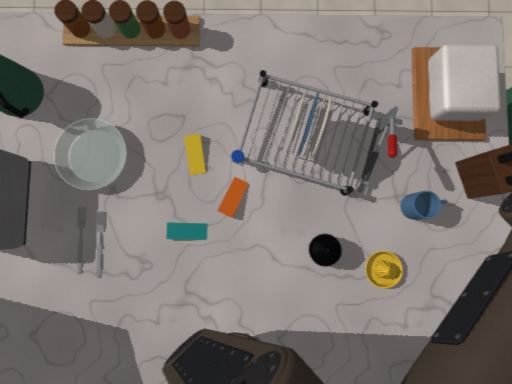

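View pics/scene0.png

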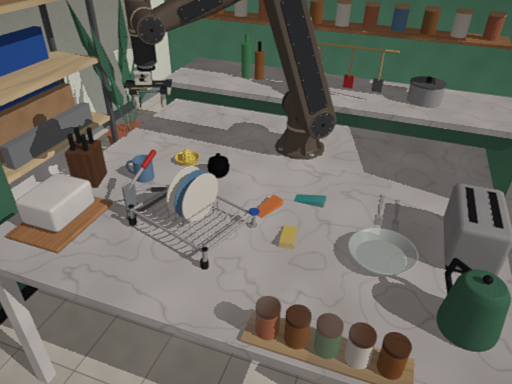

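Top view: wedge-shaped candidates are orange (234,197), yellow (195,154) and teal (187,231). I choose the orange one by its colour. The blue pad is at (238,157). Next I'll measure them and check the wedge in a close crop.

```bash
cat > h.py <<'E'
import cv2, numpy as np
from station import status, eyes
from scipy.spatial.transform import Rotation as R
def ray(n,uv,z,T=None):
    c=eyes.calibration(n); K=np.array(c["camera_matrix"]); T=np.array(c["cam_to_world"]) if T is None else T
    d=np.linalg.solve(K,[uv[0],uv[1],1]); d=T[:3,:3]@(d*[1,-1,-1]); o=T[:3,3]
    return o+d*(z-o[2])/d[2]
def proj(n,p,T=None):
    c=eyes.calibration(n); K=np.array(c["camera_matrix"]); T=np.array(c["cam_to_world"]) if T is None else T
    q=T[:3,:3].T@(np.asarray(p,float)-T[:3,3]); q=K@(q*[1,-1,-1]); return q[:2]/q[2]
def wristT():
    s=status.get_state(); A=np.eye(4); A[:3,:3]=R.from_euler('xyz',s["ee_rot"]).as_matrix(); A[:3,3]=s["eef_pos"]
    return A@np.array(eyes.calibration("wrist")["hand_eye"])
def blob(im,lo,hi,near):
    m=cv2.inRange(cv2.cvtColor(im,cv2.COLOR_BGR2HSV),lo,hi)
    n,l,st,ce=cv2.connectedComponentsWithStats(m)
    k=min((i for i in range(1,n) if st[i,4]>15),key=lambda i:np.hypot(*(ce[i]-near)))
    cnt=max(cv2.findContours((l==k).astype('uint8'),0,2)[0],key=cv2.contourArea)
    return st[k,4],ce[k],cnt
E
python3 - <<'E'
from h import *
t=cv2.imread("pics/top0.png"); s=cv2.imread("pics/scene0.png")
for n,im,w,p in(("top",t,(234,197),(238,157)),("scene",s,(268,205),(254,212))):
    a,c,cnt=blob(im,(4,150,90),(16,255,255),w); r=cv2.boxPoints(cv2.minAreaRect(cnt))
    print(n,"wedge",a,c,r.round(1).tolist()); print([np.round(ray(n,v,.0),4)[:2].tolist() for v in r],ray(n,c,.012).round(4))
    a,c,_=blob(im,(105,150,60),(125,255,255),p); print("pad",a,c,ray(n,c,.068).round(4),ray(n,c,.08).round(4))
for nm,v,z in(("fork2tine",(102,213),0),("dish",(90,155),.02),("bowl",(325,250),.05),("legTR",(375,104),.06),("legB",(347,190),.06),("legTL",(263,75),.06)): print(nm,ray("top",v,z).round(3))
a=cv2.resize(t[140:220,180:270],None,fx=6,fy=6,interpolation=2); b=cv2.resize(s[180:260,230:320],None,fx=6,fy=6,interpolation=2)
cv2.imwrite("pics/crop1.png",cv2.resize(np.hstack([a,b]),(800,356)))
E
```

```text
top wedge 609 [232.80131363 197.        ] [[217.39999389648438, 210.1999969482422], [234.39999389648438, 176.1999969482422], [248.8000030517578, 183.39999389648438], [231.8000030517578, 217.39999389648438]]
[[0.4825, 0.0599], [0.5894, 0.0092], [0.5674, -0.0361], [0.4609, 0.0149]] [0.5231 0.0124 0.012 ]
pad 118 [237.37288136 156.1440678 ] [ 0.6391 -0.0016  0.068 ] [ 0.6366 -0.0021  0.08  ]
scene wedge 281 [269.46619217 205.17081851] [[253.39999389648438, 208.10000610351562], [276.70001220703125, 192.5], [283.5, 202.6999969482422], [260.20001220703125, 218.1999969482422]]
[[0.5444, -0.0382], [0.4124, 0.0136], [0.4694, 0.0592], [0.5943, 0.0068]] [0.5202 0.0181 0.012 ]
pad 51 [253.68627451 211.03921569] [ 0.646  -0.0007  0.068 ] [0.6609 0.0046 0.08  ]
fork2tine [0.469 0.417 0.   ]
dish [0.646 0.455 0.02 ]
bowl [ 0.368 -0.262  0.05 ]
legTR [ 0.805 -0.412  0.06 ]
legB [ 0.544 -0.325  0.06 ]
legTL [ 0.891 -0.075  0.06 ]
```

View pics/crop1.png

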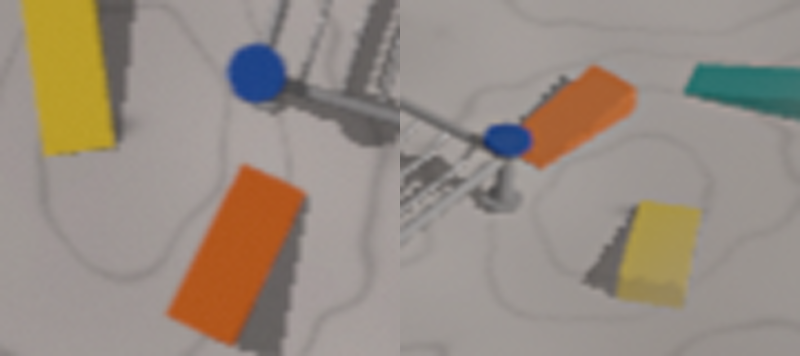

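The crop confirms the choice. The orange wedge's shadow and visible side face are thicker at its near end, away from the foot, so the thin end already points roughly at the foot, at a heading of about -25°. Next I move over it with rotation and look with the wrist camera.

```bash
python3 -m jog '[[0,0,50,0,0,0],[0,20,45,0,0,-0.14],[10,45,15,0,0,-0.14],[10,48,0,0,0,-0.14],[10,48,0,0,0,-0.14],[10,48,0,0,0,-0.14],[10,48,0,0,0,-0.14],[10,48,0,0,0,0],[10,48,0,0,0,0],[10,48,0,0,0,0],[10,48,0,0,0,0],[10,48,0,0,0,0]]'
python3 -m jog '[[10,48,0,0,0,0],[10,48,0,0,0,0],[10,40,0,0,0,0],[10,20,0,0,0,0],[0,0,0,0,0,0],[0,0,0,0,0,0]]'
python3 - <<'E'
from h import *
c=eyes.calibration("wrist"); print(np.round(c["hand_eye"],3).tolist(),np.round(c["camera_matrix"],1).tolist())
T=wristT(); cv2.imwrite("pics/w1.png",eyes.grab_frame("wrist")); np.save("w1.npy",T)
print(proj("wrist",(.523,.012,0),T),proj("wrist",(.64,-.002,.07),T))
E
```

```text
t: 1.3
eef_pos: [0.3823, -0.1138, 0.3313]
ee_rot: [-3.141, -0.015, 1.163]
force: [2.3, 0.3, -0.6]
width: 0.0878
t: 1.9
eef_pos: [0.4205, 0.0527, 0.3309]
ee_rot: [-3.141, -0.017, 1.172]
force: [-0.5, 0.5, -0.2]
width: 0.0877
[[1.0, 0.001, -0.001, -0.0], [0.0, -0.966, -0.259, -0.069], [-0.001, 0.259, -0.966, -0.159], [0.0, 0.0, 0.0, 1.0]] [[288.2, 0.0, 253.4], [0.0, 288.2, 193.8], [0.0, 0.0, 1.0]]
[251.67014385 219.66516457] [271.78053501 297.82116492]
```

View pics/w1.png

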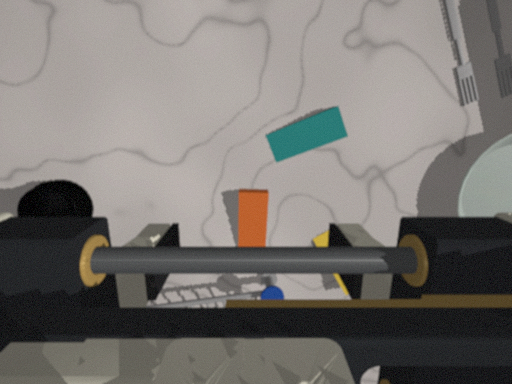

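```bash
cat >> h.py <<'E'
from scipy.optimize import least_squares
def wedge_corners(p):  # x,y(center),heading -> top-face corners
    c,s=np.cos(p[2]),np.sin(p[2]); A=np.array([[c,-s],[s,c]])
    L=np.array([[60,25,2],[60,-25,2],[-60,-25,26],[-60,25,26]])/1e3
    return np.c_[L[:,:2]@A.T+p[:2],L[:,2]]
def fit(obs,p0):  # obs: list of (cam,T,4 pixel corners)
    def f(p):
        r=[]
        for n,T,px in obs:
            q=np.array([proj(n,x,T) for x in wedge_corners(p)])
            for v in q: d=px-v; r+=list(d[np.argmin((d**2).sum(1))])
        return r
    o=least_squares(f,p0); return o.x,np.sqrt(np.mean(np.square(o.fun)))
def wfit(im,T,p0):
    a,c,cnt=blob(im,(3,140,60),(17,255,255),proj("wrist",(*p0[:2],.013),T))
    ap=cv2.boxPoints(cv2.minAreaRect(cnt)); e=cv2.approxPolyDP(cnt,0.04*cv2.arcLength(cnt,True),True)[:,0]
    return a,e,ap
E
python3 - <<'E'
from h import *
im=cv2.imread("pics/w1.png"); T=np.load("w1.npy"); p0=[.523,.012,-.44]
a,e,ap=wfit(im,T,p0); print(a,e.tolist(),ap.round(1).tolist())
for px in(e,ap): print(fit([("wrist",T,px.astype(float))],p0))
t=cv2.imread("pics/top0.png");_,_,cnt=blob(t,(4,150,90),(16,255,255),(234,197)); print(fit([("top",None,cv2.boxPoints(cv2.minAreaRect(cnt)))],p0))
a,c,_=blob(im,(105,150,60),(125,255,255),proj("wrist",(.64,-.002,.068),T)); print("pad",a,c,ray("wrist",c,.068,T))
E
```

```text
1561 [[240, 190], [238, 245], [264, 246], [267, 192]] [[238.0, 246.0], [239.0, 189.60000610351562], [267.20001220703125, 190.1999969482422], [266.1000061035156, 246.5]]
(array([ 0.51930098,  0.01436839, -0.44084927]), np.float64(2.1071693257370185))
(array([ 0.5191331 ,  0.01516172, -0.41492963]), np.float64(1.4163503330562637))
(array([ 0.52439519,  0.01101893, -0.43159787]), np.float64(0.25605186821601666))
pad 212 [271.75471698 293.23584906] [0.63318311 0.00087157 0.068     ]
```

Wrist view: the gripper bar hides the thin end of the orange wedge below row ~246, so I trust the top-camera fit instead (0.26 px residual): centre (0.524, 0.011), heading -24.7°. The foot lies about 37 mm left of the wedge's axis. I'll straddle the wedge and slide it, still flat on the counter, into line first. Descending around its back half, stopping at 12 mm.

```bash
python3 -m jog '[[35,-13,-40,-0.016,0.007,-0.03],[34,-13,-30,0,0,0],[0,0,-45,0,0,0],[0,0,-45,0,0,0],[0,0,-45,0,0,0],[0,0,-40,0,0,0],[0,0,0,0,0,0]]' 1
python3 - <<'E'
from h import *
print("foot scene",ray("scene",(252.5,223.5),.004)); s=status.get_state(); p=s["eef_pos"]; print(s["ee_rot"], "grip target .4895 .027 err mm",((np.array([.4895,.027])-p[:2])*1e3).round(1),p[2])
E
```

```text
t: 2.65
eef_pos: [0.4875, 0.018, 0.0856]
ee_rot: [3.135, -0.007, 1.13]
force: [-0.2, -0.6, 0.5]
width: 0.088
foot scene [ 0.63809648 -0.00729614  0.004     ]
[ 3.13527833 -0.00650367  1.1302612 ] grip target .4895 .027 err mm [2. 9.] 0.08560813105838959
```

```bash
python3 -m jog '[[2,9,-38,0,0,0.01],[0,0,-28,0,0,0],[0,0,-9,0,0,0],[0,0,0,0,0,0]]' 1
python3 - <<'E'
from h import *
im=eyes.grab_frame("top"); cv2.imwrite("pics/top1.png",im)
im=eyes.grab_frame("scene"); cv2.imwrite("pics/s1.png",cv2.resize(im[140:260,180:340],None,fx=5,fy=5,interpolation=2))
E
```

```text
t: 3.05
eef_pos: [0.494, 0.0256, 0.0153]
ee_rot: [3.129, -0.01, 1.138]
force: [-1.0, 1.4, 0.7]
width: 0.0876
```

View pics/s1.png

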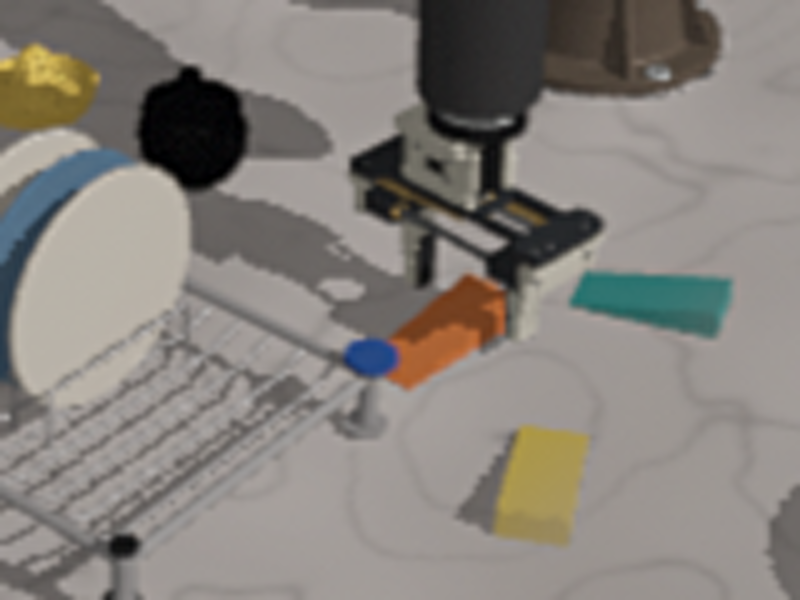

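Scene crop: the fingers (at about (420,255) and (520,300) in the crop) straddle the orange wedge near its thick back, with nothing touching. Now I go down a little and close lightly. Then I swing the wedge flat on the counter by +0.17 rad and about 10 mm left, so its axis passes through the foot.

```bash
python3 -m jog '[[-3,1,-6,0,0,0],[0,0,0,0,0,0],[0,0,0,0,0,0],[0,0,0,0,0,0],[0,0,0,0,0,0],[0,0,0,0,0,0],[0,0,0,0,0,0],[0,0,0,0,0,0]]' 0.5 5
python3 -m jog '[[0,3,0,0,0,0.04],[0,3,0,0,0,0.05],[0,3,0,0,0,0.05],[0,2,0,0,0,0.04],[0,0,0,0,0,0],[0,0,0,0,0,0]]'
```

```text
t: 3.95
eef_pos: [0.4943, 0.0283, 0.0148]
ee_rot: [3.122, -0.018, 1.139]
force: [-0.5, -0.0, 1.5]
width: 0.0503
t: 4.55
eef_pos: [0.4944, 0.0392, 0.0148]
ee_rot: [3.123, -0.017, 1.325]
force: [-0.6, 0.4, 0.6]
width: 0.0499
```

```bash
python3 -m jog '[[0,0,0,0,0,0],[0,0,0,0,0,0],[0,0,0,0,0,0],[0,0,0,0,0,0],[0,0,0,0,0,0],[-20,5,0,0.02,0.02,0],[-30,7,0,0,0,0],[-30,7,0,0,0,0],[0,0,0,0,0,0]]' 1
python3 -m jog '[[0,0,-4,0,0,0],[0,0,0,0,0,0],[0,0,0,0,0,0],[0,0,0,0,0,0],[0,0,0,0,0,0],[0,0,0,0,0,0],[0,0,0,0,0,0],[0,0,0,0,0,0]]' 0
python3 - <<'E'
from h import *
t=eyes.grab_frame("top"); cv2.imwrite("pics/top2.png",t)
F=np.array([.640,-.004])
_,_,cnt=blob(t,(4,150,90),(16,255,255),(230,196)); px=cv2.boxPoints(cv2.minAreaRect(cnt)); p,r=fit([("top",None,px)],[.529,.028,-.25]); print(p,r)
h=np.array([np.cos(p[2]),np.sin(p[2])]); d=F-p[:2]; print("foot along, left mm:",d@h*1e3,(h[0]*d[1]-h[1]*d[0])*1e3,"back",p[:2]-.06*h)
s=eyes.grab_frame("scene")
cv2.imwrite("pics/v2.png",np.hstack([cv2.resize(t[130:230,190:290],(400,400),interpolation=2),cv2.resize(s[170:250,220:300],(400,400),interpolation=2)]))
print(status.get_state()["ee_rot"])
E
```

```text
t: 5.45
eef_pos: [0.4125, 0.0579, 0.0143]
ee_rot: [-3.135, -0.032, 1.319]
force: [0.4, -0.1, -0.4]
width: 0.0877
t: 6.25
eef_pos: [0.4152, 0.0584, 0.0101]
ee_rot: [-3.137, -0.033, 1.319]
force: [0.7, 0.6, 0.2]
width: 0.0295
[ 0.52775003  0.02985608 -0.24418024] 0.29003098073397315
foot along, left mm: 117.1052438524813 -5.714111616182974 back [0.46952988 0.04436174]
[-3.13674497 -0.03299349  1.31871062]
```

View pics/v2.png

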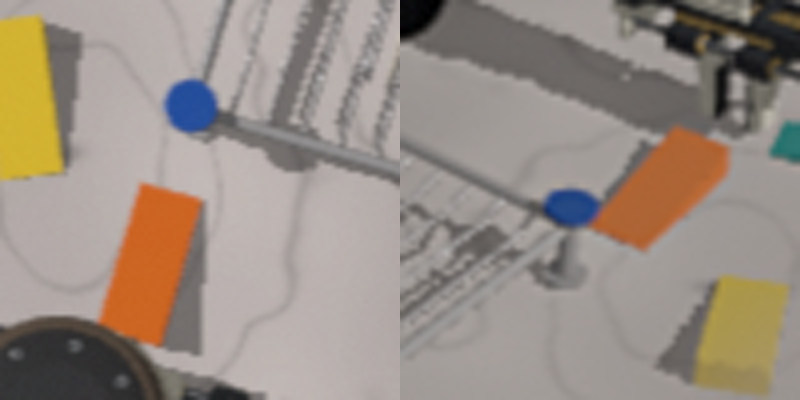

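After the swing, the top view shows the wedge's tip pointing just left of the pad, with the scene view consistent. The fit gives heading -0.244, with the foot about 6 mm right of the axis. I'll turn the shut fingers -0.03 rad and push along about -0.277 rad, so the flat contact turns the wedge onto the foot.

```bash
python3 -m jog '[[0,1,-3,-0.032,0.008,-0.033],[0,0,-2,0,0,0],[0,0,0,0,0,0],[0,0,0,0,0,0],[0,0,0,0,0,0],[0,0,0,0,0,0]]' 0
python3 -m jog '[[10,-3,0,0,0,0],[10,-3,0,0,0,0],[10,-3,0,0,0,0],[8,-2,0,0,0,0],[8,-2,0,0,0,0],[8,-2,0,0,0,0],[8,-2,0,0,0,0],[0,0,0,0,0,0]]'
python3 - <<'E'
from h import *
t=eyes.grab_frame("top"); cv2.imwrite("pics/top3.png",t); s=eyes.grab_frame("scene"); st=status.get_state()
h=st["ee_rot"][2]-np.pi/2; print(np.round(st["ee_rot"],3),h,"TCP to foot along,left mm")
d=np.array([.640,-.004])-np.array(st["eef_pos"][:2]); c,n=np.cos(h),np.sin(h); print((d@[c,n]*1e3).round(1),((c*d[1]-n*d[0])*1e3).round(1))
cv2.imwrite("pics/v3.png",np.hstack([cv2.resize(t[120:220,190:290],(400,400),interpolation=2),cv2.resize(s[170:250,220:300],(400,400),interpolation=2)]))
E
```

```text
t: 6.95
eef_pos: [0.4149, 0.0593, 0.0051]
ee_rot: [-3.137, -0.002, 1.287]
force: [0.5, -0.7, -0.2]
width: 0.0006
t: 7.75
eef_pos: [0.483, 0.0401, 0.005]
ee_rot: [-3.137, -0.002, 1.287]
force: [-0.9, 0.5, -0.5]
width: 0.0004
[-3.136e+00 -1.000e-03  1.287e+00] -0.2842733988944104 TCP to foot along,left mm
164.2 2.1
```

View pics/v3.png

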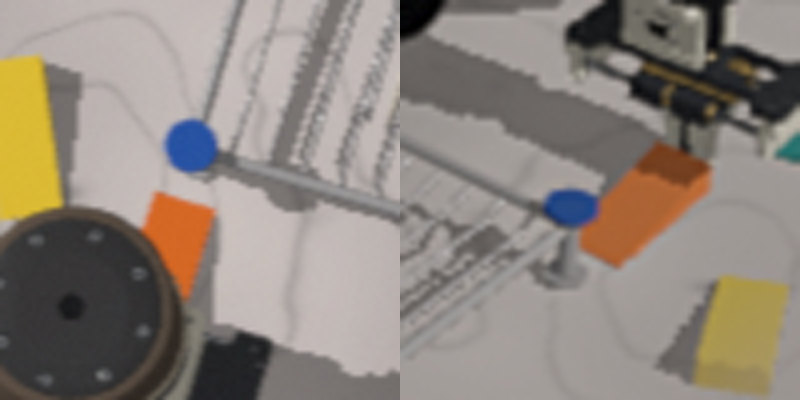

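Run:
```python
from h import *
t=cv2.imread("pics/top3.png"); _,_,cnt=blob(t,(4,150,90),(16,255,255),(236,180)); e=cv2.approxPolyDP(cnt,2,True)[:,0]; print(e.tolist())
A,B=[ray("top",v,.002)[:2] for v in((228.7,168),(243.7,172.4))]; m=(A+B)/2; w=A-B; h=np.arctan2(-w[0],w[1]); print("tip",m,"width",np.hypot(*w),"heading",h)
for F in((.640,-.004),(.638,-.007),(.642,-.002)):
    d=np.array(F)-m; c,s=np.cos(h),np.sin(h); print(F,"along,left",d@[c,s]*1e3,(c*d[1]-s*d[0])*1e3)
for z in (.004,.068): print(z,"foot/pad px scene",proj("scene",(.640,-.004,z)),"top",proj("top",(.640,-.004,z)))
```

```text
[[229, 168], [225, 178], [236, 194], [242, 172]]
tip [0.60811583 0.00379994] width 0.04887765370188603 heading -0.27439877900669046
(0.64, -0.004) along,left 32.80486409212435 1.131472067244
(0.638, -0.007) along,left 31.692592298374095 -2.2982292983019272
(0.642, -0.002) along,left 34.18810414355469 3.598585149394675
0.004 foot/pad px scene [253.17273551 224.01518282] top [238.84353891 160.0256068 ]
0.068 foot/pad px scene [253.38352107 209.86967432] top [238.18766854 155.84700498]
```

Wedge tip edge: crop (155,192) to (215,210). That puts the tip 33 mm from the foot, centred within ~2 mm, at heading -0.274, so it is well aligned. About 79 mm is left to push.

```bash
python3 -m jog '[[8,-2.3,0,0,0,0],[8,-2.3,0,0,0,0],[8,-2.3,0,0,0,0],[8,-2.3,0,0,0,0],[8,-2.3,0,0,0,0]]'
python3 -m jog '[[8,-2.3,0,0,0,0],[8,-2.3,0,0,0,0]]'
python3 -m jog '[[8,-2.3,0,0,0,0]]'
```

```text
t: 8.35
eef_pos: [0.5182, 0.027, 0.0043]
ee_rot: [-3.128, 0.003, 1.287]
force: [-9.3, 4.1, 7.4]
width: 0.0006
t: 8.55
eef_pos: [0.5309, 0.0212, 0.0038]
ee_rot: [-3.12, 0.007, 1.286]
force: [-9.9, 4.0, 8.1]
width: 0.0005
t: 8.65
eef_pos: [0.5372, 0.0184, 0.0035]
ee_rot: [-3.117, 0.009, 1.285]
force: [-10.3, 3.8, 7.1]
width: 0.0004
```

Run:
```python
from h import *
s=eyes.grab_frame("scene"); t=eyes.grab_frame("top"); cv2.imwrite("pics/sc4.png",s)
cv2.imwrite("pics/v4.png",np.hstack([cv2.resize(t[120:190,200:270],(300,300),interpolation=2),cv2.resize(s[180:240,220:300],(480,360),interpolation=2)[:300]]))
# predicted scene corners for candidate wedge pose
for y in(0.,-.006): print([proj("scene",v).round(1).tolist() for v in wedge_corners([.640-.012*.962+0, -.004+.012*.27+y, -.277])])
_,_,cnt=blob(s,(3,140,80),(16,255,255),(262,210)); print(cv2.approxPolyDP(cnt,1.5,True)[:,0].tolist())
```

```text
[[250.9, 234.1], [239.6, 228.6], [259.2, 207.1], [270.3, 212.0]]
[[249.3, 233.7], [238.0, 228.2], [257.7, 206.8], [268.7, 211.7]]
[[271, 209], [261, 206], [256, 214], [258, 224], [250, 226], [247, 223], [250, 218], [244, 226], [253, 230], [271, 214]]
```

View pics/v4.png

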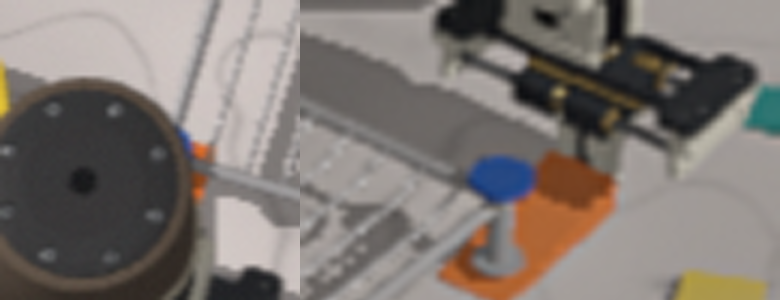

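The scene crop shows the foot (497,262) standing on the wedge, near mid-width, with the fingers on the back face. About 20 mm remains. I'll continue, with slight lift and left corrections because the tool drifted low and right under load.

```bash
python3 -m jog '[[8,-0.5,1.5,0,0,0],[8,-0.5,1.5,0,0,0]]'
python3 -m jog '[[7,-0.5,1,0,0,0]]'
python3 - <<'E'
from h import *
s=eyes.grab_frame("scene"); cv2.imwrite("pics/sc5.png",s)
_,_,cnt=blob(s,(3,140,80),(16,255,255),(257,216)); print(cv2.approxPolyDP(cnt,1.5,True)[:,0].tolist())
_,c,_=blob(s,(105,150,60),(125,255,255),(253,210)); _,c0,_=blob(cv2.imread("pics/sc4.png"),(105,150,60),(125,255,255),(253,210)); print("pad",c0,c,"level expect shift",proj("scene",(.64,-.004,.08))-proj("scene",(.637,-.001,.068)))
d=np.array([.640,-.004])-status.get_state()["eef_pos"][:2]; print(d@[.962,-.2735]*1e3)
E
```

```text
t: 8.95
eef_pos: [0.5514, 0.0162, 0.0051]
ee_rot: [-3.112, 0.011, 1.284]
force: [-4.0, 1.6, -1.8]
width: 0.0006
t: 9.05
eef_pos: [0.5578, 0.0154, 0.0056]
ee_rot: [-3.11, 0.012, 1.283]
force: [-6.5, 1.8, -1.7]
width: 0.0004
[[268, 212], [259, 208], [259, 211], [256, 213], [258, 223], [253, 226], [247, 223], [249, 218], [240, 228], [250, 233], [269, 216]]
pad [252.96 209.24] [252.58181818 208.25454545] level expect shift [-1.04883251 -2.43519962]
83.72773527391342
```

```bash
python3 -m jog '[[5,-0.8,0.5,0,0,0]]'; python3 -m jog '[[5,-0.8,0.5,0,0,0]]';  python3 -m jog '[[5,-0.8,0.5,0,0,0]]'
```

```text
t: 9.2
eef_pos: [0.5605, 0.0139, 0.0048]
ee_rot: [-3.105, 0.014, 1.282]
force: [-14.4, 4.2, -3.0]
width: 0.0007
t: 9.3
eef_pos: [0.5613, 0.0128, 0.004]
ee_rot: [-3.097, 0.017, 1.28]
force: [-22.8, 13.6, 14.7]
width: 0.0004
t: 9.4
eef_pos: [0.5612, 0.0125, 0.0039]
ee_rot: [-3.089, 0.02, 1.279]
force: [-26.6, 18.2, 20.9]
width: 0.0002
```

The push force jumped to about 32 N with no further travel, so the wedge has jammed. Backing off and looking.

```bash
python3 -m jog '[[-8,2,1,0,0,0],[-20,6,3,0.03,-0.04,0],[-30,8,20,0,0,0],[-40,10,30,0,0,0],[-30,0,40,0,0,0],[0,0,40,0,0,0],[0,0,30,0,0,0],[0,0,0,0,0,0]]'
python3 - <<'E'
from h import *
s=eyes.grab_frame("scene"); t=eyes.grab_frame("top"); cv2.imwrite("pics/sc6.png",s); cv2.imwrite("pics/top6.png",t)
_,c,_=blob(s,(105,150,60),(125,255,255),(253,209)); print("pad scene",c,ray("scene",c,.08))
_,c,_=blob(t,(105,150,60),(125,255,255),(238,156)); print("pad top",c,ray("top",c,.08))
_,_,cnt=blob(t,(4,150,90),(16,255,255),(236,170)); print(cv2.approxPolyDP(cnt,1.5,True)[:,0].tolist()); print(fit([("top",None,cv2.boxPoints(cv2.minAreaRect(cnt)))],[.625,0,-.28]))
cv2.imwrite("pics/v6.png",np.hstack([cv2.resize(t[120:200,200:280],(400,400),interpolation=2),cv2.resize(s[180:240,220:280],(400,400),interpolation=2)]))
print(status.get_state()["ee_rot"])
E
```

```text
t: 10.2
eef_pos: [0.4396, 0.0416, 0.1772]
ee_rot: [-3.139, -0.033, 1.284]
force: [0.2, -0.8, -0.7]
width: 0.0008
pad scene [252.5 208.5] [ 0.64863159 -0.00427494  0.08      ]
pad top [238.31578947 154.54385965] [ 0.64137778 -0.00473435  0.08      ]
[[232, 159], [226, 178], [240, 182], [247, 161], [245, 160], [242, 164], [237, 164]]
(array([ 0.60997927,  0.00232108, -0.24914647]), np.float64(4.911331586781594))
[-3.13436415 -0.02987864  1.28314345]
```

View pics/v6.png

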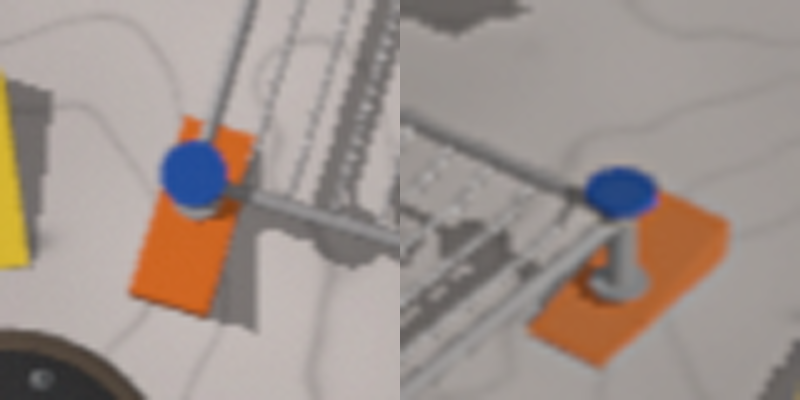

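The views agree. The foot (top crop (200,205), scene crop (617,280)) stands at mid-width on the wedge, and the pad now reads (0.641, -0.005) at its level height. Next I move above the pad, fingers shut.

```bash
python3 -m jog '[[40,-9,0,-0.03,0.008,0],[40,-9,0,0,0,0],[40,-9,0,0,0,0],[40,-9,0,0,0,0],[35,-9,0,0,0,0],[8,-2,-20,0,0,0],[0,0,-20,0,0,0],[0,0,-20,0,0,0],[0,0,0,0,0,0]]'
python3 -c "
from station import status
import numpy as np
s=status.get_state();print(((np.array([.6414,-.0047,.08])-s['eef_pos'])*1e3).round(1),s['ee_rot'])"
```

```text
t: 11.2
eef_pos: [0.6493, -0.0117, 0.0952]
ee_rot: [-3.127, 0.008, 1.282]
force: [-1.4, 0.5, -1.2]
width: 0.0007
[ -7.9   7.  -15.2] [-3.12705688  0.0077569   1.28154876]
```

```bash
python3 -m jog '[[-8,7,-5,0,0,0],[0,0,-5,0,0,0],[0,0,-4,0,0,0],[0,0,-2,0,0,0]]'; python3 -m jog '[[0,0,-2,0,0,0]]'; python3 -m jog '[[0,0,-2,0,0,0]]'
```

```text
t: 11.6
eef_pos: [0.6414, -0.0044, 0.0802]
ee_rot: [-3.128, 0.009, 1.283]
force: [-9.4, -0.7, 20.0]
width: 0.0005
t: 11.7
eef_pos: [0.6413, -0.0044, 0.0803]
ee_rot: [-3.13, 0.009, 1.284]
force: [-5.0, -0.4, 9.5]
width: 0.0005
t: 11.8
eef_pos: [0.6414, -0.0044, 0.0804]
ee_rot: [-3.131, 0.009, 1.285]
force: [-4.2, -0.3, 8.1]
width: 0.0006
```

Contact came at z = 0.080, the level height, with 8–20 N. Holding the press for about 1.2 s.

```bash
python3 -m jog '[[0,0,-3,0,0,0],[0,0,-3,0,0,0],[0,0,-3,0,0,0],[0,0,-3,0,0,0],[0,0,-3,0,0,0],[0,0,-3,0,0,0]]'; python3 -m jog '[[0,0,-3,0,0,0],[0,0,-3,0,0,0],[0,0,-3,0,0,0],[0,0,-3,0,0,0],[0,0,-3,0,0,0],[0,0,-3,0,0,0]]'
```

```text
t: 12.4
eef_pos: [0.6414, -0.0044, 0.0803]
ee_rot: [-3.141, 0.007, 1.291]
force: [-8.3, -0.1, 15.9]
width: 0.0002
t: 13.0
eef_pos: [0.6414, -0.0044, 0.0803]
ee_rot: [3.131, 0.005, 1.296]
force: [-8.0, 1.6, 15.1]
width: 0.0004
```

The rack stayed put under about 15 N for over a second. Retreating straight up and back, then a final check.

```bash
python3 -m jog '[[0,0,10,0,0,0],[0,0,30,0,0,0],[0,0,40,0,0,0],[-20,0,40,0,0,0],[-45,10,20,0,0,0],[-45,10,0,0,0,0],[-45,10,0,0,0,0],[-45,10,0,0,0,0],[0,0,0,0,0,0],[0,0,0,0,0,0],[0,0,0,0,0,0]]'
python3 - <<'E'
from h import *
s=eyes.grab_frame("scene"); t=eyes.grab_frame("top"); cv2.imwrite("pics/top7.png",t)
_,c,_=blob(s,(105,150,60),(125,255,255),(253,209)); print("pad scene",c)
_,c,_=blob(t,(105,150,60),(125,255,255),(238,156)); print("pad top",c)
_,_,cnt=blob(t,(4,150,90),(16,255,255),(236,170)); e=cv2.approxPolyDP(cnt,1.5,True)[:,0]; print(e.tolist())
b=(ray("top",(226,178),.026)+ray("top",(240,182),.026))/2; print("back mid",b,"to foot",np.hypot(*(b[:2]-[.6405,-.0045]))*1e3)
cv2.imwrite("pics/v7.png",np.hstack([t,s])[:, :1024][::1]); cv2.imwrite("pics/v7.png",cv2.resize(np.hstack([t,s]),(800,300),interpolation=cv2.INTER_AREA))
E
```

```text
t: 14.1
eef_pos: [0.4381, 0.0377, 0.2371]
ee_rot: [3.111, -0.01, 1.3]
force: [1.3, -0.6, 0.1]
width: 0.0005
pad scene [252.5 208.5]
pad top [238.36521739 154.54782609]
[[232, 159], [226, 178], [240, 182], [247, 161], [245, 160], [242, 164], [237, 164]]
back mid [0.57385215 0.01205746 0.026     ] to foot 68.67375922794216
```

View pics/v7.png

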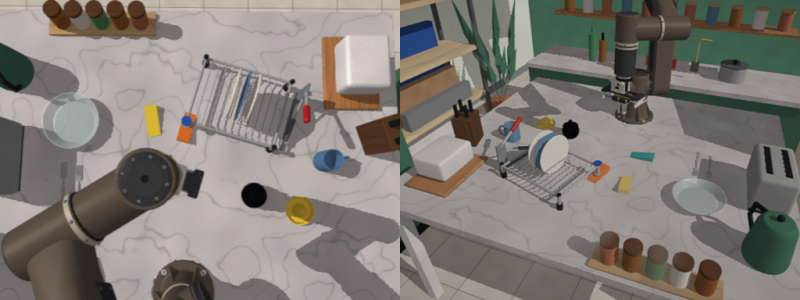

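The final view shows the wedge under the foot (top, about (186,128)), the pad and wedge pixels unchanged by the press, the hand clear and the bystanders in place. Handing in.

```bash
python3 -c "
from station import workorder; print(workorder.job_done())"
```

```text
the job is handed in; nothing more can be done
None
```

The orange wedge is jammed under the short foot, the rack stands level, and it did not rock when I pressed the blue pad. I handed the job in at about 14 s; no verdict is reported.

**What I did:** I held the wedge lightly between the fingers, flat on the counter, to swing it into line with the foot. Then I let go and pushed it thin end first with shut fingers on its back face. Travel stopped at about 32 N. I pressed the pad at about 8–20 N for over a second, then withdrew the hand.

**Last checks:**
- **Level:** the fingers met the pad at a height of 80 mm, which is the level value, and it did not sink under the press.
- **Wedge:** the pad and wedge pixels in the camera images are essentially the same before and after the press.
- **Bystanders:** they look untouched by eye in the final pictures; I did not measure them.
- **Hand:** it is clear of everything, with wrist force near zero.

**Disagreements:**
- **Back-face distance:** the top camera puts the wedge's back face about 69 mm from the foot, against the nominal 74 mm. That is within pixel and calibration error plus the hard final push.
- **Wedge fit:** after the push, the automatic fit of the wedge outline failed (4.9 px error) because the pad hides part of it. I used its visible back corners instead.
- **Downward contact:** during the last push the force on the tool also had a 15–21 N upward part, so the fingertips were probably dragging on the counter or the wedge.

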